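# Kit four board parts in soldering order, lowest first

## Robot

A 6-joint arm with a two-finger parallel gripper is mounted at the origin on a cart in front of the work surface, level with it; the furniture and walls round the work are solid. World frame = base frame: x ahead of the robot, y to its left, z up, the work surface at z = 0. Lengths are in m, angles in rad, forces in N, time in s.
With the tool pointing down it reaches from about 0.375 to 0.9 m from the base axis. Payload 3.1 kg.
Tool frame: the origin (TCP) lies at the very end of the fingers, on their centre line; the grasp point (between the pads) lies 19 mm behind it; z points along the fingers, y is the line along which they close (so a half turn about z gives the same grasp; the last joint's range is limited). The gripper opens to 87 mm and grips with 3 to 60 N. Pads are 19 mm wide; open, the fingers measure 117 mm over their backs; the gripper's body (75 mm by 190 mm) begins 51 mm behind the grasp point.
Start: joints at [1.085, 0.527, 1.433, -0, 1.181, -0.178], TCP at [0.189, 0.596, 0.223] pointing down, gripper open.
Joint ranges: [-3.08, 3.08], [-0.75, 2.2], [0.22, 2.44], [-1.43, 4.57], [0, 2.65], [-2.85, 2.85]. Speed limits (rad/s): [2.79, 2.79, 3.14, 3.14, 3.14, 3.14].

## Interface

Orientations are given as a unit quaternion [x, y, z, w].
In Python, from rig import status, viewer, robot gives the robot as it stands.
- The arm moves only by the tool arm_command, never from a script. Its arguments are lists of equal length, an entry for each row: "delta_rot": the turn, a rotation vector about the tool's x, y, z in degrees, a list of three; "delta_pos": the shift along the tool's x, y, z in m, a list of three; "gripper": the closure, from -1 (fully open) to 1 (shut). In form: {"delta_rot": [[rx, ry, rz], ...], "delta_pos": [[dx, dy, dz], ...], "gripper": [gripper, ...]}. A call has 1 to 12 rows; each row is the pose to reach, as a shift and turn from the pose commanded when the call began, along the tool's axes at that moment; what a row does not reach only later rows make up. A row lasts 1/12 s, in which the tool goes at most 41.7 mm and 7.16 degrees, less where a joint would pass 70% of its speed; a pose out of reach is approached as far as the arm can. A call with a gripper value outside its range is refused whole. The fingers move at their own pace and stop on an object; "grip_force" is the grip in N (left out, the last holds). Time passes only in rows, so rows that repeat a pose let the fingers close. It gives the time, the measured TCP pose, the force, the opening and the grip force at its end, in the units of the state.
- status.get_obs(): the state, without advancing time (a new reading comes with each control period).
- viewer.camera(name): name is "scene" or "top" or "wrist"; returns a dict with "pixels" (384x512x3 uint8, blue, green, red), "fx", "fy", "cx", "cy" (pixels), "pose" (4x4, takes a point from camera to world coordinates); the wrist camera has in their place "mount" (4x4, takes a point from camera to tool coordinates, whose origin is the TCP and whose axes are the flange's). Camera axes: x right, y down, z forward; pixel columns grow to the right and rows downward; lengths in m; the calibration is good to about 2 mm. A picture is of the moment at which its call begins: read the wrist's pose just before it. There is no depth.
- robot.hand_in(): hands the job in; it is judged then, once.
The state is a dict: "time": time; "q": joint angles; "joint_velocities": joint speeds; "joint_torque": joint torques, N m; "position": TCP position; "tool_rot": TCP orientation; "ft_force": force on the tool from outside, world axes, zero at the start; "moment": the same for the moment, N m; "grip_width": finger opening in m; "grip_force": force on a finger pad.
Only numpy, scipy, OpenCV 4.12 (cv2) and the standard library are available. Lean on these libraries where they do the work, as an engineer would, in place of code of your own. Each camera call takes 0.05 s, during which the arm holds its last target. There are 200 camera calls.

## Task

Lay out the four loose parts for hand-soldering in the order they will be fitted, lowest first: set the ring choke, the heat sink, the transformer and the big can capacitor one to each bay of the kitting strip in order of height, the lowest in the bay at the end where the red board stands in its holder, the tallest in the bay at the other end. Set each part down on the middle of its pink pad, the way up it is lying now, never tip the capacitor over, and leave the flux bottle that stands among the parts where it is.

Things in the scene. Friction and masses are not known exactly. Their poses are not given: they have to be found in the camera images.
- choke_centre (a point): Ring choke (a toroid wound with bare copper-coloured wire), lying flat: 21 mm across, 9 mm high, the lowest part. The point is its centre, 4.5 mm above its underside; z points up.
- heat_sink_centre (a point): Black finned heat sink lying on its base plate, fins up: 38 mm (x) by 45 mm (y), 22 mm high, the second lowest. The fins run along its x. The point is its centre, 11 mm above its underside.
- mains_transformer_centre (a point): Small mains transformer, a grey iron core with a yellow winding showing on its two x faces: 46 mm (x, over the winding; the core alone 36 mm) by 42 mm (y), 34 mm high, the third in height. 0.11 to 0.21 kg. The point is its centre, 17 mm above its underside.
- big_capacitor_centre (a point): Large can capacitor standing upright on its flat end: black sleeve with a cream stripe down one side, silver top; 34 mm across, 52 mm high, the tallest part. The point is its centre, 26 mm above its underside; z is its axis, pointing up.
- board_holder: The red circuit board clamped level in its aluminium holder: 112 mm by 140 mm, 52 mm high, fixed to the bench. It stands beyond one end of the kitting strip, sometimes the right-hand (-y) end, sometimes the left-hand (+y) end, with a grey parts bin beyond the other. Not to be handled. Origin: centre of its underside.
- flux_centre (a point): Small cream flux bottle with a red cap and a thin white spout, standing upright in the row among the parts, where it must stay: 30 mm across, 99 mm high with the spout, light and easily knocked over. The point is on its axis, 31 mm above the bench; z is its axis, pointing up.
- bay_1: Pink foam pad, 62 mm across the strip (x) by 60 mm (y), in the bay at the right-hand (-y) end of the grey aluminium kitting strip. The strip is fixed; its four bays lie in one straight row, 70 mm from middle to middle. Origin: middle of the pad's underside, y along the row to the left, z up. The pad's top is 3 mm above the origin, 8 mm above the bench.
- bay_2: Pink foam pad, the same as bay_1, in the second bay from the right-hand end. The strip is 72 mm deep and its bays are open to the front and back (-x and +x). Upright dividers 3 mm thick stand between the bays and at both ends of the row, 17 mm higher than the pads, leaving 67 mm between them.
- bay_3: Pink foam pad, the same as bay_1, in the third bay from the right-hand end.
- bay_4: Pink foam pad, the same as bay_1, in the bay at the left-hand (+y) end. Furniture to know of: all the work lies left (+y) of the magnifier lamp, a white post at x 0.27, y -0.05 whose arm runs from there, 0.41 to 0.52 m up, to x 0.75, y -0.17. A robot that starts right of it must cross above it: raise the whole hand over 0.55 m, turn left, then come down.

How it is judged:
By the outcome, as a careful person would: the job done as asked, in the order asked, and still so for the second after the job is handed in, with the robot touching nothing.
It also fails if it takes over 102 s, if anything falls off the work surface, if the arm or the gripper's body presses on something with over 40 N, if the wrist force passes 120 N, or if a joint passes its speed limit or range.

## Working session

There is one attempt and no reset: what is moved stays moved. The work goes in short steps, Python scripts to look and compute and a tool call to move; the robot and the scene stay as the last step left them, time stands still between calls to the robot, and variables do not carry over. Pictures are saved under pics/ and viewed, at most 16 in all, crops included, and the job is handed in when it is done.

Besides the shell and the picture viewer there is one more tool, called after ">>>" as name(argument=value, ...), one argument or row to a line, values as JSON. arm_command: Moves the arm, as the interface text tells. Its arguments: {"type":"object","properties":{"delta_rot":{"type":"array","items":{"type":"array","items":{"type":"number"}}},"delta_pos":{"type":"array","items":{"type":"array","items":{"type":"number"}}},"gripper":{"type":"array","items":{"type":"number"}},"grip_force":{"type":"number"}},"required":["delta_rot","delta_pos","gripper"]}

```bash
mkdir -p pics; ls; python3 - <<'E'
from rig import status, viewer, robot
import cv2,numpy as np
o=status.get_obs();print(o)
for n in("scene","top"):
    c=viewer.camera(n);cv2.imwrite(f"pics/{n}0.png",c["pixels"]);print(n,c["fx"],c["fy"],c["cx"],c["cy"],np.round(c["pose"],4).tolist())
c=viewer.camera("wrist");print(c["fx"],c["cx"],c["cy"],np.round(c["mount"],4).tolist());cv2.imwrite("pics/wrist0.png",c["pixels"])
E
```

```text
pics
{'time': 0.0, 'q': array([ 1.08447838e+00,  5.28448665e-01,  1.43387524e+00, -9.97532659e-06,
        1.18137807e+00, -1.78493507e-01]), 'joint_velocities': array([ 0.00029466, -0.00022995,  0.00049806, -0.00041223, -0.00162857,
       -0.00062192]), 'joint_torque': array([ 5.18744691e-04, -4.40042675e+01, -1.76593155e+01,  6.31895405e-02,
        5.84899960e-02, -1.88714116e-04]), 'position': array([0.18899844, 0.59499063, 0.22159098]), 'tool_rot': array([ 1.53303306e-01,  9.88178620e-01, -9.98432127e-04, -3.39794477e-04]), 'ft_force': array([ 1.2931825 ,  0.76170242, -0.02140147]), 'moment': array([ 0.00560677, -0.01417359,  0.0223957 ]), 'grip_force': 0.0, 'grip_width': 0.08715653249359136}
scene 414.0329215402531 414.0329215402531 250.62885085734175 195.4258193643403 [[0.5802, -0.6118, 0.5376, 0.0606], [-0.8144, -0.435, 0.384, -0.0654], [-0.0012, -0.6606, -0.7507, 0.7263], [0.0, 0.0, 0.0, 1.0]]
top 386.1989623735499 386.1989623735499 254.2060032383296 194.45098716122044 [[0.0035, -0.993, 0.1177, 0.3905], [-1.0, -0.0038, -0.0021, 0.2657], [0.0026, -0.1177, -0.993, 1.1182], [0.0, 0.0, 0.0, 1.0]]
318.6405868315628 255.87318582148956 189.035893210331 [[0.0006, -0.9702, -0.2422, 0.066], [1.0, 0.0006, 0.0003, -0.0002], [-0.0002, -0.2422, 0.9702, -0.1624], [0.0, 0.0, 0.0, 1.0]]
```

View pics/top0.png

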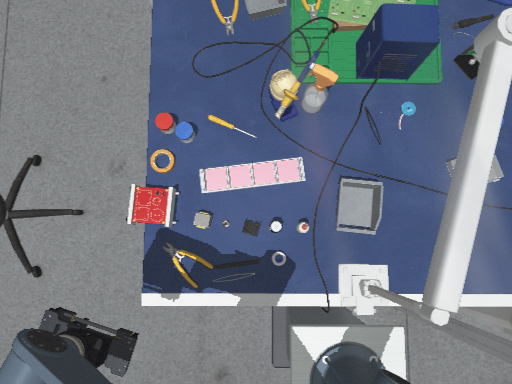

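View pics/scene0.png

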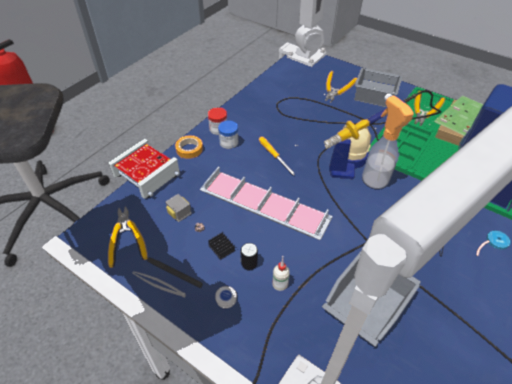

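The board stands at the left (+y) end, near pixel (150,205) in the top view. So the choke goes to bay 4, the heat sink to bay 3, the transformer to bay 2 and the capacitor to bay 1. In the top view the transformer is at (202,219), the choke at (225,223), the heat sink at (251,227), the capacitor at (277,227) and the flux bottle at (303,227).

```bash
cat > h.py <<'E'
import cv2,numpy as np
from rig import status,viewer
from scipy.spatial.transform import Rotation as R
def cam(n,save=None):
    o=status.get_obs();c=viewer.camera(n)
    if n=="wrist":
        T=np.eye(4);T[:3,:3]=R.from_quat(o["tool_rot"]).as_matrix();T[:3,3]=o["position"];c["pose"]=T@c["mount"]
    if save: cv2.imwrite(save,c["pixels"])
    return c
def ray(c,uv,z):
    uv=np.asarray(uv,float).reshape(-1,2)
    d=np.c_[(uv[:,0]-c["cx"])/c["fx"],(uv[:,1]-c["cy"])/c["fy"],np.ones(len(uv))]@np.asarray(c["pose"])[:3,:3].T
    p=np.asarray(c["pose"])[:3,3]
    return p+d*((z-p[2])/d[:,2])[:,None]
def proj(c,P):
    q=np.linalg.inv(c["pose"])@np.append(P,1);return np.array([c["cx"]+c["fx"]*q[0]/q[2],c["cy"]+c["fy"]*q[1]/q[2]])
E
python3 - <<'E'
from h import *
for n in("top","scene"):
    c=cam(n);h=cv2.cvtColor(c["pixels"],cv2.COLOR_BGR2HSV)
    m=cv2.inRange(h,(150,20,150),(179,120,255))
    k,l,s,ce=cv2.connectedComponentsWithStats(m)
    for i in range(1,k):
        if s[i,4]>80: print(n,s[i],ray(c,ce[i],.008).round(4))
c=cam("top")
for nm,u,z in(("tr",(202.5,219),.034),("ch",(225,223.5),.009),("hs",(251,227.5),.022),("cap",(276.5,227),.052),("flux",(303,227),.05)): print(nm,ray(c,u,z).round(4))
im=c["pixels"][190:250,185:325];cv2.imwrite("pics/t1.png",cv2.resize(im,None,fx=5.5,fy=5.5,interpolation=cv2.INTER_CUBIC))
E
```

```text
top [276 159  24  23 452] [[0.5941 0.1667 0.008 ]]
top [252 162  24  23 456] [[0.5852 0.2361 0.008 ]]
top [228 165  24  23 456] [[0.5764 0.3052 0.008 ]]
top [204 168  24  23 457] [[0.5676 0.375  0.008 ]]
scene [207 173  34  26 516] [[0.5646 0.3729 0.008 ]]
scene [233 183  35  27 560] [[0.5734 0.3029 0.008 ]]
scene [260 193  35  29 612] [[0.5822 0.2331 0.008 ]]
scene [288 204  37  30 660] [[0.5911 0.1635 0.008 ]]
tr [[0.4492 0.4081 0.034 ]]
ch [[0.4379 0.3467 0.009 ]]
hs [[0.4263 0.272  0.022 ]]
cap [[0.4269 0.2017 0.052 ]]
flux [[0.4273 0.1284 0.05  ]]
```

View pics/t1.png

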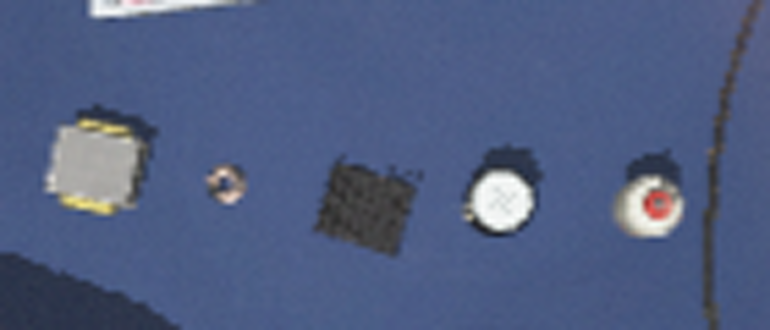

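The close-up shows the transformer's windings facing world ±x, the heat sink turned by about 15–20°, and the capacitor and flux bottle upright. I'll move above the row and look with the wrist camera.

>>> arm_command(
  delta_rot=[
    [0,0,65],
    [0,0,65],
    [0,0,65],
    [0,0,65],
    [0,0,65],
    [0,0,65],
    [0,0,65],
    [0,0,65],
    [0,0,65],
    [0,0,65],
    [0,0,65],
    [0,0,65],
  ],
  delta_pos=[
    [-0.32,-0.197,-0.03],
    [-0.32,-0.197,-0.03],
    [-0.32,-0.197,-0.03],
    [-0.32,-0.197,-0.03],
    [-0.32,-0.197,-0.03],
    [-0.32,-0.197,-0.03],
    [-0.32,-0.197,-0.03],
    [-0.32,-0.197,-0.03],
    [-0.32,-0.197,-0.03],
    [-0.32,-0.197,-0.03],
    [-0.32,-0.197,-0.03],
    [-0.32,-0.197,-0.03],
  ],
  gripper=[-1,-1,-1,-1,-1,-1,-1,-1,-1,-1,-1,-1],
)

```text
time: 1.3
position: [0.4342, 0.3108, 0.2524]
tool_rot: [0.66, 0.751, -0.0, -0.001]
ft_force: [0.1, 0.4, -0.9]
grip_width: 0.0872
grip_force: 0.0
```

>>> arm_command(
  delta_rot=[
    [0,0,0],
    [0,0,0],
    [0,0,0],
  ],
  delta_pos=[
    [0,0,0],
    [0,0,0],
    [0,0,0],
  ],
  gripper=[-1,-1,-1],
)

```text
time: 1.55
position: [0.4334, 0.312, 0.2524]
tool_rot: [0.659, 0.752, -0.0, -0.0]
ft_force: [0.3, -0.6, -0.6]
grip_width: 0.0871
grip_force: 0.0
```

```bash
cat >> h.py <<'E'
def to(P,psi):
    "delta in tool axes to reach world P with the closing line at world angle psi (deg)"
    o=status.get_obs();Rm=R.from_quat(o["tool_rot"]).as_matrix()
    y=np.array([np.cos(np.radians(psi)),np.sin(np.radians(psi)),0]);z=np.array([0,0,-1.])
    Rt=np.c_[np.cross(y,z),y,z]
    print("dpos",(Rm.T@(np.array(P)-o["position"])).round(4),"drot",np.degrees(R.from_matrix(Rm.T@Rt).as_rotvec()).round(2))
def st():
    o=status.get_obs();Rm=R.from_quat(o["tool_rot"]).as_matrix()
    print("t",round(o["time"],2),"pos",o["position"].round(4),"psi",np.degrees(np.arctan2(Rm[1,1],Rm[0,1])).round(2),"w",round(o["grip_width"],4),"gf",round(o["grip_force"],1),"F",o["ft_force"].round(1))
E
python3 - <<'E'
from h import *
st();c=cam("wrist","pics/w1.png")
np.savez("w1.npz",**{k:np.asarray(v) for k,v in c.items()})
E
```

```text
t 1.55 pos [0.4334 0.312  0.2524] psi 7.53 w 0.0871 gf 0.0 F [ 0.3 -0.6 -0.6]
```

View pics/w1.png

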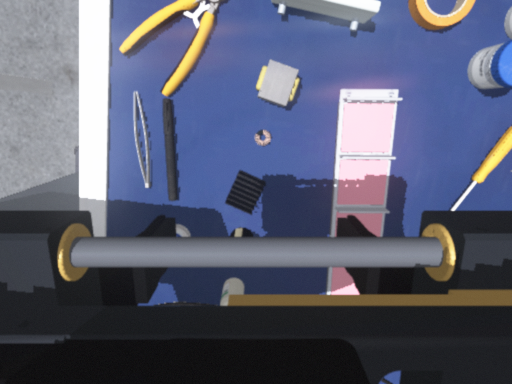

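The wrist view, with up ≈ +y and right ≈ +x, shows the transformer at (278,83), the choke at (263,138), the heat sink at (246,192) with fins sloping down to the right, and pads on the right.

```bash
python3 - <<'E'
from h import *
c=dict(np.load("w1.npz"));im=c["pixels"];h=cv2.cvtColor(im,cv2.COLOR_BGR2HSV);print(h[83,278],h[138,257],h[200,240],h[110,300])
def blob(mask,roi,z,nm):
    m=np.zeros_like(mask);x0,y0,x1,y1=roi;m[y0:y1,x0:x1]=mask[y0:y1,x0:x1]
    cs=max(cv2.findContours(m,0,1)[0],key=cv2.contourArea)
    P=ray(c,cs.reshape(-1,2),z)[:,:2]*1000
    r=cv2.minAreaRect(P.astype(np.float32));print(nm,np.round(r[0],1),np.round(r[1],1),round(r[2],1))
nb=((h[:,:,1]<110)).astype(np.uint8)*255
blob(nb,(250,50,310,112),.034,"tr grey")
blob(((h[:,:,0]<35)&(h[:,:,1]>120)).astype(np.uint8)*255,(250,60,270,100),.03,"yL")
blob(((h[:,:,0]<35)&(h[:,:,1]>120)).astype(np.uint8)*255,(285,70,310,110),.03,"yR")
red=((h[:,:,0]<30)|(h[:,:,0]>160)).astype(np.uint8)*255
blob(red,(245,120,285,155),.0045,"ch")
blob((h[:,:,2]<50).astype(np.uint8)*255,(215,160,275,220),.022,"hs")
pk=cv2.inRange(h,(150,15,60),(179,120,255))
for roi in((335,100,400,152),(335,158,400,205)): blob(pk,roi,.008,"pad")
E
```

```text
[135   5 206] [  4  38 179] [117  61  42] [113 120 163]
tr grey [453.6 408.7] [49.4 64.9] 78.2Traceback (most recent call last):
  File "<stdin>", line 10, in <module>
  File "<stdin>", line 5, in blob
ValueError: max() iterable argument is empty
```

```bash
python3 - <<'E'
from h import *
c=dict(np.load("w1.npz"));im=c["pixels"];h=cv2.cvtColor(im,cv2.COLOR_BGR2HSV);H,S,V=[h[:,:,i].astype(int) for i in range(3)]
def blob(mask,roi,z,nm):
    m=np.zeros(mask.shape,np.uint8);x0,y0,x1,y1=roi;m[y0:y1,x0:x1]=mask[y0:y1,x0:x1]*255
    C=cv2.findContours(m,0,1)[0]
    if not C: print(nm,"none");return
    cs=max(C,key=cv2.contourArea)
    P=ray(c,cs.reshape(-1,2),z)[:,:2]*1000
    r=cv2.minAreaRect(P.astype(np.float32));print(nm,np.round(r[0],1),np.round(r[1],1),round(r[2],1),"px",cv2.boundingRect(cs))
blob((S<40)&(V>170),(250,50,310,112),.034,"tr top")
y=(H>15)&(H<35)&(S>60)
blob(y,(250,50,280,105),.034,"yL")
blob(y,(280,60,310,112),.034,"yR")
blob((H<30)|(H>150),(245,122,285,155),.0045,"ch")
blob(V<62,(215,160,275,220),.022,"hs")
pk=(H>150)&(S>15)&(V>60)
for roi in((335,100,400,152),(335,158,400,205)): blob(pk,roi,.008,"pad")
cv2.imwrite("pics/w1c.png",cv2.resize(im[40:230,200:330],None,fx=3.1,fy=3.1,interpolation=cv2.INTER_NEAREST))
E
```

```text
tr top [445.  410.1] [41.2 34.7] 78.6 px (258, 60, 41, 45)
yL [425.1 412.7] [26.3  4.7] 78.5 px (256, 66, 11, 24)
yR [464.4 405.3] [25.5  4. ] 79.8 px (289, 78, 10, 23)
ch [437.7 343.5] [18.7 16.8] 37.0 px (255, 130, 16, 15)
hs [424.9 274.3] [46.1 36.7] 72.3 px (226, 172, 40, 41)
pad [565.1 374.4] [62.3 60.5] 7.4 px (341, 102, 54, 50)
pad [573.9 304.3] [63.5 60.3] 7.6 px (337, 159, 51, 46)
```

View pics/w1c.png

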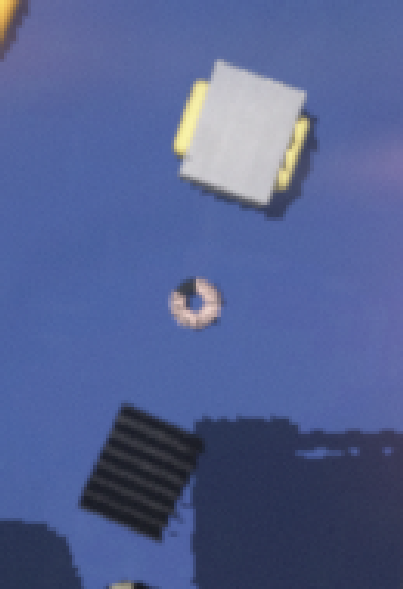

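Measured sizes match the given ones: transformer (445,410), x-axis at −11.4°; heat sink (425,274), x-axis at −17.7°; choke ≈ (438,344). The choke's dark gap is at its upper left, so I'll grip it along about +30°.

>>> arm_command(
  delta_rot=[
    [0,0,-22.5],
    [0,0,-22.5],
    [0,0,-22.5],
    [0,0,-22.5],
    [0,0,-22.5],
    [0,0,-22.5],
    [0,0,-22.5],
    [0,0,-22.5],
  ],
  delta_pos=[
    [0.0316,0.0086,0.19],
    [0.0316,0.0086,0.19],
    [0.0316,0.0086,0.19],
    [0.0316,0.0086,0.19],
    [0.0316,0.0086,0.19],
    [0.0316,0.0086,0.19],
    [0.0316,0.0086,0.19],
    [0.0316,0.0086,0.19],
  ],
  gripper=[-0.3,-0.3,-0.3,-0.3,-0.3,-0.3,-0.3,-0.3],
)

```text
time: 2.27
position: [0.4398, 0.3441, 0.0638]
tool_rot: [0.501, 0.866, 0.001, 0.001]
ft_force: [0.5, -0.2, 0.8]
grip_width: 0.057
grip_force: 0.0
```

```bash
python3 - <<'E'
from h import *
st();c=cam("wrist","pics/w2.png");st();to((.4378,.3445,.003),30)
E
```

```text
t 2.27 pos [0.4398 0.3441 0.0638] psi 29.92 w 0.057 gf 0.0 F [ 0.5 -0.2  0.8]
t 2.32 pos [0.4403 0.3442 0.0646] psi 29.89 w 0.0566 gf 0.0 F [-0.4  0.3  1.7]
dpos [ 0.0016 -0.0022  0.0616] drot [ 0.22  0.02 -0.11]
```

View pics/w2.png

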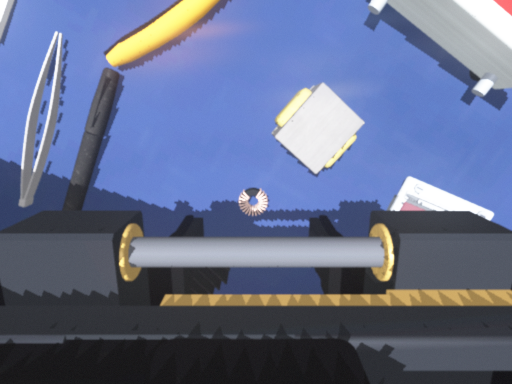

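The choke is at (253,202), between the fingers, and the transformer is at (320,128). I'll measure the choke from here.

```bash
python3 - <<'E'
from h import *
c=cam("wrist");im=c["pixels"];h=cv2.cvtColor(im,cv2.COLOR_BGR2HSV);H,S,V=[h[:,:,i].astype(int) for i in range(3)]
m=(((H<30)|(H>150))[183:220,235:273]).astype(np.uint8);x,y,w,hh=cv2.boundingRect(m);print(x+235,y+183,w,hh)
p=ray(c,(253.5,202),.0045)[0];print(p.round(4));print(ray(c,[(238.5,202),(268.5,202)],.0045).round(4));st();to((*p[:2],.003),30)
E
```

```text
238 189 29 26
[0.4385 0.3438 0.0045]
[[0.429  0.3383 0.0045]
 [0.4479 0.3492 0.0045]]
t 2.37 pos [0.4405 0.3441 0.0649] psi 29.88 w 0.0568 gf 0.0 F [ 0.5 -0.   0.6]
dpos [ 0.0007 -0.0022  0.0619] drot [ 0.26  0.02 -0.12]
```

>>> arm_command(
  delta_rot=[
    [0,0,0],
    [0,0,0],
    [0,0,0],
    [0,0,0],
    [0,0,0],
    [0,0,0],
    [0,0,0],
    [0,0,0],
    [0,0,0],
    [0,0,0],
  ],
  delta_pos=[
    [0.001,-0.0025,0.03],
    [0.001,-0.0025,0.05],
    [0.001,-0.0025,0.062],
    [0.001,-0.0025,0.062],
    [0.001,-0.0025,0.062],
    [0.001,-0.0025,0.062],
    [0.001,-0.0025,0.062],
    [0.001,-0.0025,0.062],
    [0.001,-0.0025,0.062],
    [0.001,-0.0025,0.062],
  ],
  gripper=[-0.3,-0.3,-0.3,-0.3,1,1,1,1,1,1],
  grip_force=12,
)

```text
time: 3.2
position: [0.4365, 0.343, 0.0008]
tool_rot: [0.501, 0.865, 0.0, 0.0]
ft_force: [0.9, -0.7, 0.1]
grip_width: 0.0246
grip_force: 0.0
```

```bash
python3 - <<'E'
from h import *
st();to((.5651,.3744,.06),7.4)
E
```

```text
t 3.2 pos [0.4365 0.343  0.0008] psi 29.86 w 0.0246 gf 0.0 F [ 0.9 -0.7  0.1]
dpos [-0.0368  0.1272 -0.0592] drot [ 2.000e-02 -0.000e+00  2.246e+01]
```

>>> arm_command(
  delta_rot=[
    [0,0,0],
    [0,0,0],
    [0,0,0],
    [0,0,0],
    [0,0,0],
  ],
  delta_pos=[
    [0,0,-0.001],
    [0,0,-0.001],
    [0,0,-0.001],
    [0,0,-0.001],
    [0,0,-0.001],
  ],
  gripper=[1,1,1,1,1],
)

```text
time: 3.62
position: [0.4364, 0.343, 0.0015]
tool_rot: [0.501, 0.865, -0.0, -0.0]
ft_force: [0.2, 0.6, 0.8]
grip_width: 0.0182
grip_force: 12.0
```

>>> arm_command(
  delta_rot=[
    [0,0,0],
    [0,0,0],
    [0,0,0],
    [0,0,0],
  ],
  delta_pos=[
    [0,0,-0.02],
    [0,0,-0.045],
    [0,0,-0.06],
    [0,0,-0.06],
  ],
  gripper=[1,1,1,1],
)

```text
time: 3.95
position: [0.4384, 0.3441, 0.0644]
tool_rot: [0.501, 0.865, 0.003, 0.002]
ft_force: [-0.0, -0.4, -0.9]
grip_width: 0.018
grip_force: 12.0
```

```bash
python3 - <<'E'
from h import *
st();to((.5651,.3744,.06),7.4)
E
```

```text
t 3.95 pos [0.4384 0.3441 0.0644] psi 29.87 w 0.018 gf 12.0 F [-0.  -0.4 -0.9]
dpos [-0.0368  0.125   0.0052] drot [ 0.35 -0.05 22.47]
```

>>> arm_command(
  delta_rot=[
    [0,0,22.5],
    [0,0,22.5],
    [0,0,22.5],
    [0,0,22.5],
    [0,0,22.5],
    [0,0,22.5],
    [0,0,22.5],
  ],
  delta_pos=[
    [-0.0368,0.125,0.004],
    [-0.0368,0.125,0.004],
    [-0.0368,0.125,0.004],
    [-0.0368,0.125,0.004],
    [-0.0368,0.125,0.004],
    [-0.0368,0.125,0.004],
    [-0.0368,0.125,0.004],
  ],
  gripper=[1,1,1,1,1,1,1],
)

```text
time: 4.53
position: [0.5604, 0.3725, 0.0562]
tool_rot: [0.66, 0.751, -0.002, -0.001]
ft_force: [0.2, -0.5, -0.6]
grip_width: 0.0177
grip_force: 12.0
```

```bash
python3 - <<'E'
from h import *
st();c=cam("wrist","pics/w3.png");st();to((.5651,.3744,.0105),7.4)
E
```

```text
t 4.53 pos [0.5604 0.3725 0.0562] psi 7.43 w 0.0177 gf 12.0 F [ 0.2 -0.5 -0.6]
t 4.58 pos [0.5605 0.3727 0.0565] psi 7.44 w 0.018 gf 12.0 F [-0.8 -0.5  0.1]
dpos [0.0012 0.005  0.046 ] drot [-0.23  0.06  0.04]
```

View pics/w3.png

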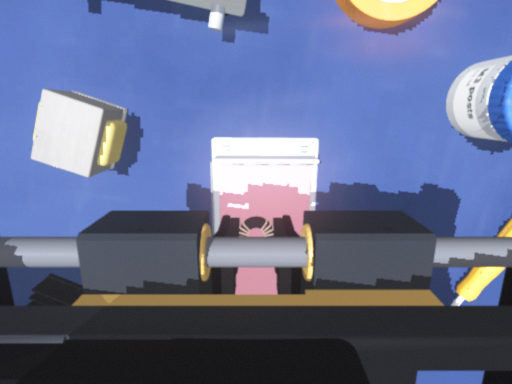

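The choke is held between the fingers at about (256,226), over bay 4's pad. I'll compare it with where a centred choke would appear.

```bash
python3 - <<'E'
from h import *
o=status.get_obs();c=cam("wrist");Rm=R.from_quat(o["tool_rot"]).as_matrix()
for x in(0,.0105): print(proj(c,o["position"]+Rm@[x,0,-.007]).round(1))
cv2.imwrite("pics/w3c.png",cv2.resize(c["pixels"][130:300,190:330],None,fx=3.5,fy=3.5,interpolation=cv2.INTER_NEAREST));st();to((.5651,.3744,.0105),7.4)
E
```

```text
[256.4 238.9]
[256.4 219.9]
t 4.63 pos [0.5608 0.3729 0.0569] psi 7.43 w 0.0178 gf 12.0 F [0.1 0.1 0.2]
dpos [0.001  0.0046 0.0464] drot [-0.18  0.05  0.03]
```

View pics/w3c.png

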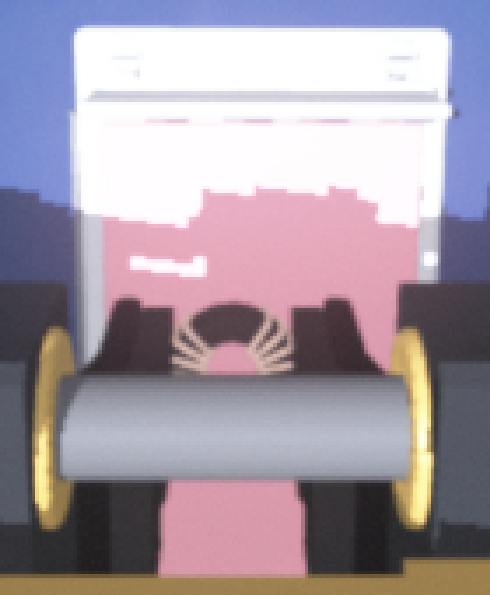

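The choke sits about 2 mm toward +tool-x, so I'll shift to match and set it down.

>>> arm_command(
  delta_rot=[
    [0,0,0],
    [0,0,0],
    [0,0,0],
    [0,0,0],
    [0,0,0],
    [0,0,0],
    [0,0,0],
  ],
  delta_pos=[
    [-0.001,0.0046,0.01],
    [-0.001,0.0046,0.03],
    [-0.001,0.0046,0.042],
    [-0.001,0.0046,0.046],
    [-0.001,0.0046,0.046],
    [-0.001,0.0046,0.046],
    [-0.001,0.0046,0.046],
  ],
  gripper=[1,1,1,1,1,1,1],
)

```text
time: 5.22
position: [0.5681, 0.3731, 0.0118]
tool_rot: [0.66, 0.751, 0.0, 0.0]
ft_force: [-0.4, -0.0, 0.9]
grip_width: 0.0182
grip_force: 12.0
```

```bash
python3 - <<'E'
from h import *
st();to((.5654,.3725,.010),7.4)
E
```

```text
t 5.22 pos [0.5681 0.3731 0.0118] psi 7.37 w 0.0182 gf 12.0 F [-0.4 -0.   0.9]
dpos [-0.0003 -0.0027  0.0018] drot [ 0.04 -0.01 -0.03]
```

>>> arm_command(
  delta_rot=[
    [0,0,0],
    [0,0,0],
    [0,0,0],
    [0,0,0],
  ],
  delta_pos=[
    [0,-0.0027,0.0018],
    [0,-0.0027,0.0018],
    [0,-0.0027,0.0018],
    [0,-0.0027,0.0018],
  ],
  gripper=[1,1,1,1],
)

```text
time: 5.55
position: [0.5652, 0.3726, 0.01]
tool_rot: [0.66, 0.751, 0.0, 0.0]
ft_force: [-0.2, 0.7, -0.1]
grip_width: 0.0185
grip_force: 12.0
```

>>> arm_command(
  delta_rot=[
    [0,0,0],
    [0,0,0],
    [0,0,0],
    [0,0,0],
  ],
  delta_pos=[
    [0,0,0],
    [0,0,0],
    [0,0,0],
    [0,0,0],
  ],
  gripper=[0,0,0,0],
)

```text
time: 5.88
position: [0.5653, 0.3726, 0.0098]
tool_rot: [0.66, 0.751, 0.0, 0.0]
ft_force: [0.8, 0.1, 0.2]
grip_width: 0.0371
grip_force: 0.0
```

>>> arm_command(
  delta_rot=[
    [0,0,0],
    [0,0,0],
    [0,0,0],
    [0,0,0],
    [0,0,0],
    [0,0,0],
  ],
  delta_pos=[
    [0,0,-0.02],
    [0,0,-0.06],
    [0,0,-0.1],
    [0,0,-0.1],
    [0,0,-0.1],
    [0,0,-0.1],
  ],
  gripper=[0,0,0,0,0,0],
)

```text
time: 6.38
position: [0.5647, 0.3724, 0.1098]
tool_rot: [0.66, 0.751, -0.0, -0.0]
ft_force: [-0.5, 0.3, -0.6]
grip_width: 0.0436
grip_force: 0.0
```

```bash
python3 - <<'E'
from h import *
st();c=cam("wrist","pics/w4.png");to((.425,.2743,.11),-17.7)
E
```

```text
t 6.38 pos [0.5647 0.3724 0.1098] psi 7.37 w 0.0436 gf 0.0 F [-0.5  0.3 -0.6]
dpos [-0.0791 -0.1504 -0.0009] drot [-0.14  0.08 25.06]
```

View pics/w4.png

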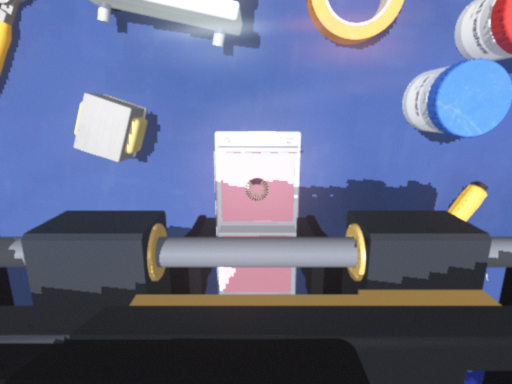

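The choke at (257,189) lies in the middle of its pad, whose centre is about (257,187). Next is the heat sink.

>>> arm_command(
  delta_rot=[
    [0,0,25],
    [0,0,25],
    [0,0,25],
    [0,0,25],
    [0,0,25],
    [0,0,25],
    [0,0,25],
    [0,0,25],
  ],
  delta_pos=[
    [-0.079,-0.15,0],
    [-0.079,-0.15,0],
    [-0.079,-0.15,0],
    [-0.079,-0.15,0],
    [-0.079,-0.15,0.02],
    [-0.079,-0.15,0.02],
    [-0.079,-0.15,0.02],
    [-0.079,-0.15,0.02],
  ],
  gripper=[-0.8,-0.8,-0.8,-0.8,-0.8,-0.8,-0.8,-0.8],
)

```text
time: 7.1
position: [0.4283, 0.2757, 0.0895]
tool_rot: [0.807, 0.59, 0.001, 0.0]
ft_force: [0.1, -0.1, 0.7]
grip_width: 0.0774
grip_force: 0.0
```

```bash
python3 - <<'E'
from h import *
st();c=cam("wrist","pics/w5.png");np.savez("w5.npz",**{k:np.asarray(v) for k,v in c.items()})
o=status.get_obs()
for P in((.425,.2743,.022),): print(proj(c,P).round(1))
to((.425,.2743,.004),-17.7)
E
```

```text
t 7.1 pos [0.4283 0.2757 0.0895] psi -17.63 w 0.0774 gf 0.0 F [ 0.1 -0.1  0.7]
[252.4 202.7]
dpos [-0.0027 -0.0031  0.0857] drot [ 0.1  -0.08  0.08]
```

View pics/w5.png

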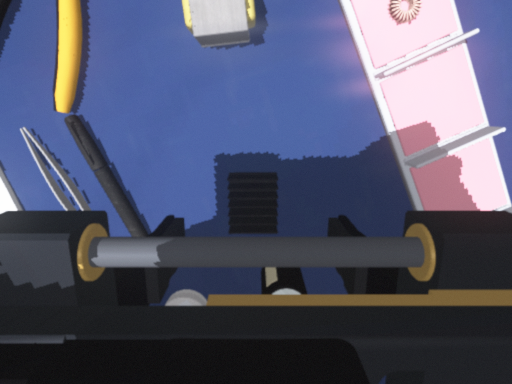

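The heat sink, aligned with the fingers, is at columns 229–278 and rows 172–233, which matches the estimate. I'll descend and grip it.

>>> arm_command(
  delta_rot=[
    [0,0,0],
    [0,0,0],
    [0,0,0],
    [0,0,0],
    [0,0,0],
    [0,0,0],
    [0,0,0],
    [0,0,0],
    [0,0,0],
    [0,0,0],
    [0,0,0],
    [0,0,0],
  ],
  delta_pos=[
    [-0.0027,-0.0028,0.03],
    [-0.0027,-0.0028,0.06],
    [-0.0027,-0.0028,0.08],
    [-0.0027,-0.0028,0.085],
    [-0.0027,-0.0028,0.085],
    [-0.0027,-0.0028,0.085],
    [-0.0027,-0.0028,0.085],
    [-0.0027,-0.0028,0.085],
    [-0.0027,-0.0028,0.085],
    [-0.0027,-0.0028,0.085],
    [-0.0027,-0.0028,0.085],
    [-0.0027,-0.0028,0.085],
  ],
  gripper=[-0.8,-0.8,-0.8,-0.8,-0.8,1,1,1,1,1,1,1],
  grip_force=15,
)

```text
time: 8.15
position: [0.4232, 0.2733, 0.0051]
tool_rot: [0.807, 0.59, 0.0, 0.0]
ft_force: [0.4, -0.9, 1.2]
grip_width: 0.0395
grip_force: 0.4
```

>>> arm_command(
  delta_rot=[
    [0,0,0],
    [0,0,0],
    [0,0,0],
    [0,0,0],
  ],
  delta_pos=[
    [0,0,0],
    [0,0,0],
    [0,0,0],
    [0,0,0],
  ],
  gripper=[1,1,1,1],
)

```text
time: 8.48
position: [0.4233, 0.2733, 0.0051]
tool_rot: [0.807, 0.59, 0.0, 0.0]
ft_force: [-0.4, -0.5, 5.2]
grip_width: 0.0377
grip_force: 15.0
```

```bash
python3 - <<'E'
from h import *
st();to((.5739,.3043,.08),7.4)
E
```

```text
t 8.48 pos [0.4233 0.2733 0.0051] psi -17.64 w 0.0377 gf 15.0 F [-0.4 -0.5  5.2]
dpos [ 0.0752  0.1342 -0.0748] drot [ 4.000e-02 -2.000e-02 -2.504e+01]
```

>>> arm_command(
  delta_rot=[
    [0,0,0],
    [0,0,0],
    [0,0,0],
    [0,0,-25],
    [0,0,-25],
    [0,0,-25],
    [0,0,-25],
    [0,0,-25],
    [0,0,-25],
    [0,0,-25],
    [0,0,-25],
    [0,0,-25],
  ],
  delta_pos=[
    [0,0,-0.02],
    [0,0,-0.05],
    [0,0,-0.075],
    [0.0752,0.132,-0.075],
    [0.0752,0.132,-0.075],
    [0.0752,0.132,-0.075],
    [0.0752,0.132,-0.075],
    [0.0752,0.132,-0.075],
    [0.0752,0.132,-0.075],
    [0.0752,0.132,-0.075],
    [0.0752,0.132,-0.075],
    [0.0752,0.132,-0.075],
  ],
  gripper=[1,1,1,1,1,1,1,1,1,1,1,1],
)

```text
time: 9.48
position: [0.5695, 0.3047, 0.0793]
tool_rot: [0.66, 0.751, -0.001, -0.001]
ft_force: [-0.4, 0.6, -0.1]
grip_width: 0.0376
grip_force: 15.0
```

```bash
python3 - <<'E'
from h import *
st();o=status.get_obs();c=cam("wrist","pics/w6.png");Rm=R.from_quat(o["tool_rot"]).as_matrix()
print(proj(c,o["position"]+Rm@[.0225,0,-.017]).round(1))
cv2.imwrite("pics/w6c.png",c["pixels"][100:330,130:390]);to((.5739,.3043,.0135),7.4)
E
```

```text
t 9.48 pos [0.5695 0.3047 0.0793] psi 7.38 w 0.0376 gf 15.0 F [-0.4  0.6 -0.1]
[256.5 203.1]
dpos [-0.0009  0.004   0.066 ] drot [-0.11  0.02 -0.02]
```

View pics/w6c.png

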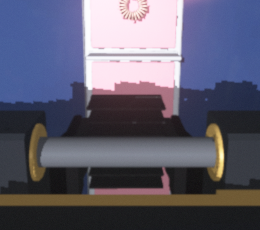

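```bash
python3 - <<'E'
from h import *
o=status.get_obs();c=cam("wrist");Rm=R.from_quat(o["tool_rot"]).as_matrix()
for x in(.0225,-.0225):
  for z in(-.017,.005,.001): print(x,z,proj(c,o["position"]+Rm@[x,0,z]).round(1))
v=c["pixels"][180:295,256].mean(1).round().astype(int);print(list(zip(range(180,295),v)))
to((.5739,.3043,.0135),7.4)
E
```

```text
0.0225 -0.017 [256.5 203.1]
0.0225 0.005 [256.4 191.5]
0.0225 0.001 [256.4 193.4]
-0.0225 -0.017 [256.4 287.8]
-0.0225 0.005 [256.3 267.1]
-0.0225 0.001 [256.3 270.5]
[(180, np.int64(239)), (181, np.int64(215)), (182, np.int64(156)), (183, np.int64(146)), (184, np.int64(144)), (185, np.int64(144)), (186, np.int64(145)), (187, np.int64(144)), (188, np.int64(145)), (189, np.int64(143)), (190, np.int64(144)), (191, np.int64(143)), (192, np.int64(142)), (193, np.int64(139)), (194, np.int64(109)), (195, np.int64(60)), (196, np.int64(53)), (197, np.int64(55)), (198, np.int64(53)), (199, np.int64(50)), (200, np.int64(49)), (201, np.int64(49)), (202, np.int64(46)), (203, np.int64(49)), (204, np.int64(48)), (205, np.int64(45)), (206, np.int64(47)), (207, np.int64(45)), (208, np.int64(50)), (209, np.int64(50)), (210, np.int64(45)), (211, np.int64(42)), (212, np.int64(42)), (213, np.int64(42)), (214, np.int64(40)), (215, np.int64(40)), (216, np.int64(40)), (217, np.int64(39)), (218, np.int64(37)), (219, np.int64(37)), (220, np.int64(39)), (221, np.int64(38)), (222, np.int64(39)), (223, np.int64
[... 883 characters left out ...]
(115)), (265, np.int64(111)), (266, np.int64(89)), (267, np.int64(56)), (268, np.int64(32)), (269, np.int64(26)), (270, np.int64(26)), (271, np.int64(26)), (272, np.int64(26)), (273, np.int64(32)), (274, np.int64(33)), (275, np.int64(32)), (276, np.int64(30)), (277, np.int64(27)), (278, np.int64(26)), (279, np.int64(27)), (280, np.int64(26)), (281, np.int64(24)), (282, np.int64(27)), (283, np.int64(27)), (284, np.int64(27)), (285, np.int64(25)), (286, np.int64(30)), (287, np.int64(41)), (288, np.int64(93)), (289, np.int64(124)), (290, np.int64(129)), (291, np.int64(131)), (292, np.int64(131)), (293, np.int64(129)), (294, np.int64(110))]
dpos [-0.001   0.0035  0.0662] drot [-0.07  0.01 -0.02]
```

The heat sink is centred in the grip: its edges are at rows 194 and 288, as predicted. I'll lower it.

>>> arm_command(
  delta_rot=[
    [0,0,0],
    [0,0,0],
    [0,0,0],
    [0,0,0],
    [0,0,0],
    [0,0,0],
    [0,0,0],
    [0,0,0],
  ],
  delta_pos=[
    [0,0.002,0.03],
    [0,0.002,0.05],
    [0,0.002,0.06],
    [0,0.002,0.063],
    [0,0.002,0.063],
    [0,0.002,0.063],
    [0,0.002,0.063],
    [0,0.002,0.063],
  ],
  gripper=[1,1,1,1,1,1,1,1],
)

```text
time: 10.25
position: [0.5745, 0.3055, 0.0181]
tool_rot: [0.66, 0.751, 0.001, 0.001]
ft_force: [-0.3, 0.1, -0.9]
grip_width: 0.0376
grip_force: 15.0
```

```bash
python3 - <<'E'
from h import *
st();to((.5739,.3043,.0134),7.4)
E
```

```text
t 10.25 pos [0.5745 0.3055 0.0181] psi 7.37 w 0.0376 gf 15.0 F [-0.3  0.1 -0.9]
dpos [-0.0012 -0.0007  0.0047] drot [ 0.14 -0.03 -0.03]
```

>>> arm_command(
  delta_rot=[
    [0,0,0],
    [0,0,0],
    [0,0,0],
    [0,0,0],
    [0,0,0],
  ],
  delta_pos=[
    [-0.0008,-0.0005,0.002],
    [-0.0008,-0.0005,0.0045],
    [-0.0008,-0.0005,0.0045],
    [-0.0008,-0.0005,0.0045],
    [-0.0008,-0.0005,0.0045],
  ],
  gripper=[1,1,1,1,1],
)

```text
time: 10.67
position: [0.5737, 0.3044, 0.013]
tool_rot: [0.66, 0.751, 0.0, 0.0]
ft_force: [-0.3, -0.4, 4.5]
grip_width: 0.0374
grip_force: 15.0
```

>>> arm_command(
  delta_rot=[
    [0,0,0],
    [0,0,0],
    [0,0,0],
    [0,0,0],
    [0,0,0],
  ],
  delta_pos=[
    [0,0,0],
    [0,0,0],
    [0,0,0],
    [0,0,0],
    [0,0,0],
  ],
  gripper=[-0.4,-0.4,-0.4,-0.4,-0.4],
)

```text
time: 11.08
position: [0.5729, 0.3043, 0.0118]
tool_rot: [0.66, 0.751, -0.0, -0.0]
ft_force: [-0.2, 0.1, -0.4]
grip_width: 0.0588
grip_force: 0.0
```

>>> arm_command(
  delta_rot=[
    [0,0,0],
    [0,0,0],
    [0,0,0],
    [0,0,0],
    [0,0,0],
    [0,0,0],
  ],
  delta_pos=[
    [0,0,-0.02],
    [0,0,-0.06],
    [0,0,-0.1],
    [0,0,-0.1],
    [0,0,-0.1],
    [0,0,-0.1],
  ],
  gripper=[-0.4,-0.4,-0.4,-0.4,-0.4,-0.4],
)

```text
time: 11.58
position: [0.5727, 0.3042, 0.1121]
tool_rot: [0.66, 0.751, -0.0, -0.0]
ft_force: [-0.7, -0.5, -0.2]
grip_width: 0.0606
grip_force: 0.0
```

```bash
python3 - <<'E'
from h import *
st();c=cam("wrist");h=cv2.cvtColor(c["pixels"],cv2.COLOR_BGR2HSV)
m=np.zeros(h.shape[:2],np.uint8);m[120:236,215:300]=(h[120:236,215:300,2]<70)*255
C=max(cv2.findContours(m,0,1)[0],key=cv2.contourArea);print(cv2.boundingRect(C),cv2.minAreaRect(ray(c,C.reshape(-1,2),.03)[:,:2].astype(np.float32)*1000))
to((.445,.4101,.11),-11.4)
E
```

```text
t 11.58 pos [0.5727 0.3042 0.1121] psi 7.37 w 0.0606 gf 0.0 F [-0.7 -0.5 -0.2]
(235, 180, 45, 42) ((573.9268798828125, 299.26214599609375), (35.687313079833984, 34.03251647949219), 7.412234306335449)
dpos [ 0.1215 -0.1123  0.0013] drot [-0.15  0.06 18.76]
```

>>> arm_command(
  delta_rot=[
    [0,0,18.8],
    [0,0,18.8],
    [0,0,18.8],
    [0,0,18.8],
    [0,0,18.8],
    [0,0,18.8],
    [0,0,18.8],
    [0,0,18.8],
  ],
  delta_pos=[
    [0.1215,-0.1123,0],
    [0.1215,-0.1123,0],
    [0.1215,-0.1123,0],
    [0.1215,-0.1123,0.01],
    [0.1215,-0.1123,0.01],
    [0.1215,-0.1123,0.01],
    [0.1215,-0.1123,0.01],
    [0.1215,-0.1123,0.01],
  ],
  gripper=[-0.8,-0.8,-0.8,-0.8,-0.8,-0.8,-0.8,-0.8],
)

```text
time: 12.3
position: [0.4471, 0.4097, 0.1015]
tool_rot: [0.774, 0.633, -0.0, 0.0]
ft_force: [0.2, -0.0, 0.5]
grip_width: 0.0781
grip_force: 0.0
```

```bash
python3 - <<'E'
from h import *
st();c=cam("wrist","pics/w7.png");print(proj(c,(.445,.4101,.034)).round(1));st();to((.445,.4101,.006),-11.4)
E
```

```text
t 12.3 pos [0.4471 0.4097 0.1015] psi -11.49 w 0.0781 gf 0.0 F [ 0.2 -0.   0.5]
[253.4 199.7]
t 12.35 pos [0.4475 0.4096 0.1017] psi -11.53 w 0.0785 gf 0.0 F [-0.1  0.7 -0.2]
dpos [ 0.     -0.0025  0.0957] drot [ 0.    0.02 -0.13]
```

View pics/w7.png

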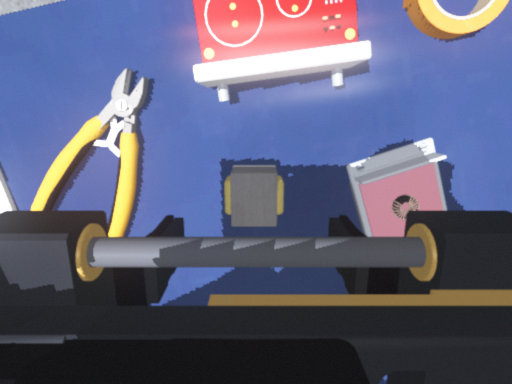

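The transformer's top spans columns 232–277 and rows 171–226, so its centre (254,199) matches the prediction. I'll descend and grip it.

>>> arm_command(
  delta_rot=[
    [0,0,0],
    [0,0,0],
    [0,0,0],
    [0,0,0],
    [0,0,0],
    [0,0,0],
    [0,0,0],
    [0,0,0],
    [0,0,0],
    [0,0,0],
    [0,0,0],
    [0,0,0],
  ],
  delta_pos=[
    [0,-0.002,0.03],
    [0,-0.002,0.06],
    [0,-0.002,0.085],
    [0,-0.002,0.094],
    [0,-0.002,0.094],
    [0,-0.002,0.094],
    [0,-0.002,0.094],
    [0,-0.002,0.094],
    [0,-0.002,0.094],
    [0,-0.002,0.094],
    [0,-0.002,0.094],
    [0,-0.002,0.094],
  ],
  gripper=[-0.8,-0.8,-0.8,-0.8,-0.8,1,1,1,1,1,1,1],
  grip_force=25,
)

```text
time: 13.35
position: [0.4449, 0.4112, 0.0091]
tool_rot: [0.774, 0.633, 0.001, 0.0]
ft_force: [0.0, 0.3, 3.9]
grip_width: 0.0456
grip_force: 25.0
```

>>> arm_command(
  delta_rot=[
    [0,0,0],
    [0,0,0],
    [0,0,0],
  ],
  delta_pos=[
    [0,0,0],
    [0,0,0],
    [0,0,0],
  ],
  gripper=[1,1,1],
)

```text
time: 13.6
position: [0.4449, 0.4112, 0.0091]
tool_rot: [0.774, 0.633, 0.001, 0.0]
ft_force: [-0.6, 0.4, 5.5]
grip_width: 0.0456
grip_force: 25.0
```

>>> arm_command(
  delta_rot=[
    [0,0,0],
    [0,0,0],
    [0,0,0],
    [0,0,0],
    [0,0,0],
    [0,0,0],
  ],
  delta_pos=[
    [0,0,-0.02],
    [0,0,-0.05],
    [0,0,-0.09],
    [0,0,-0.1],
    [0,0,-0.1],
    [0,0,-0.1],
  ],
  gripper=[1,1,1,1,1,1],
)

```text
time: 14.1
position: [0.4438, 0.4106, 0.108]
tool_rot: [0.774, 0.633, -0.0, -0.0]
ft_force: [0.3, -1.2, -2.2]
grip_width: 0.0458
grip_force: 25.0
```

```bash
python3 - <<'E'
from h import *
st();to((.5827,.2343,.106),7.4)
E
```

```text
t 14.1 pos [0.4438 0.4106 0.108 ] psi -11.43 w 0.0458 gf 25.0 F [ 0.3 -1.2 -2.2]
dpos [-0.1453  0.1711  0.002 ] drot [-2.000e-02  1.000e-02 -1.883e+01]
```

>>> arm_command(
  delta_rot=[
    [0,0,-18.8],
    [0,0,-18.8],
    [0,0,-18.8],
    [0,0,-18.8],
    [0,0,-18.8],
    [0,0,-18.8],
    [0,0,-18.8],
    [0,0,-18.8],
    [0,0,-18.8],
    [0,0,-18.8],
  ],
  delta_pos=[
    [-0.1453,0.17,0],
    [-0.1453,0.17,0],
    [-0.1453,0.17,0],
    [-0.1453,0.17,0],
    [-0.1453,0.17,0],
    [-0.1453,0.17,0],
    [-0.1453,0.17,0],
    [-0.1453,0.17,0],
    [-0.1453,0.17,0],
    [-0.1453,0.17,0],
  ],
  gripper=[1,1,1,1,1,1,1,1,1,1],
)

```text
time: 14.93
position: [0.5799, 0.2356, 0.1067]
tool_rot: [0.66, 0.752, -0.001, -0.001]
ft_force: [-0.3, 0.3, -1.3]
grip_width: 0.0458
grip_force: 25.0
```

```bash
python3 - <<'E'
from h import *
st();o=status.get_obs();c=cam("wrist","pics/w8.png");Rm=R.from_quat(o["tool_rot"]).as_matrix()
for x in(.021,-.021):
  for z in(-.025,.009): print(x,z,proj(c,o["position"]+Rm@[x,0,z]).round(1))
to((.5827,.2343,.017),7.4)
E
```

```text
t 14.93 pos [0.5799 0.2356 0.1067] psi 7.45 w 0.0458 gf 25.0 F [-0.3  0.3 -1.3]
0.021 -0.025 [256.5 211.3]
0.021 0.009 [256.4 192.4]
-0.021 -0.025 [256.4 294. ]
-0.021 0.009 [256.3 261.5]
dpos [-0.0019  0.0025  0.0902] drot [-0.16 -0.    0.07]
```

View pics/w8.png

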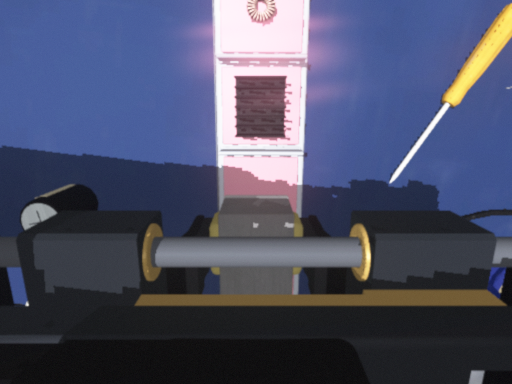

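The heat sink is centred on its pad: rows 76–138 within 67–147. The transformer is centred in the grip, and I'll lower it into bay 2.

>>> arm_command(
  delta_rot=[
    [0,0,0],
    [0,0,0],
    [0,0,0],
    [0,0,0],
    [0,0,0],
    [0,0,0],
    [0,0,0],
    [0,0,0],
    [0,0,0],
  ],
  delta_pos=[
    [-0.001,0.0015,0.03],
    [-0.001,0.0015,0.06],
    [-0.001,0.0015,0.075],
    [-0.001,0.0015,0.084],
    [-0.001,0.0015,0.084],
    [-0.001,0.0015,0.084],
    [-0.001,0.0015,0.084],
    [-0.001,0.0015,0.084],
    [-0.001,0.0015,0.084],
  ],
  gripper=[1,1,1,1,1,1,1,1,1],
)

```text
time: 15.73
position: [0.5846, 0.2342, 0.0257]
tool_rot: [0.66, 0.751, 0.001, 0.001]
ft_force: [1.0, -0.4, -1.6]
grip_width: 0.0457
grip_force: 25.0
```

```bash
python3 - <<'E'
from h import *
st();to((.5826,.2350,.017),7.4)
E
```

```text
t 15.73 pos [0.5846 0.2342 0.0257] psi 7.37 w 0.0457 gf 25.0 F [ 1.  -0.4 -1.6]
dpos [ 0.001  -0.0019  0.0087] drot [ 0.15 -0.01 -0.03]
```

>>> arm_command(
  delta_rot=[
    [0,0,0],
    [0,0,0],
    [0,0,0],
    [0,0,0],
    [0,0,0],
  ],
  delta_pos=[
    [0.001,-0.0015,0.004],
    [0.001,-0.0015,0.0078],
    [0.001,-0.0015,0.0078],
    [0.001,-0.0015,0.0078],
    [0.001,-0.0015,0.0078],
  ],
  gripper=[1,1,1,1,1],
)

```text
time: 16.15
position: [0.5823, 0.2348, 0.0169]
tool_rot: [0.66, 0.751, 0.0, 0.0]
ft_force: [-1.5, 0.3, 4.1]
grip_width: 0.0457
grip_force: 25.0
```

```bash
python3 - <<'E'
from h import *
st();to((.5826,.2350,.017),7.4)
E
```

```text
t 16.15 pos [0.5823 0.2348 0.0169] psi 7.36 w 0.0457 gf 25.0 F [-1.5  0.3  4.1]
dpos [ 0.0001  0.0004 -0.0001] drot [ 0.03 -0.01 -0.04]
```

>>> arm_command(
  delta_rot=[
    [0,0,0],
    [0,0,0],
    [0,0,0],
    [0,0,0],
    [0,0,0],
  ],
  delta_pos=[
    [0,0,0],
    [0,0,0],
    [0,0,0],
    [0,0,0],
    [0,0,0],
  ],
  gripper=[-0.5,-0.5,-0.5,-0.5,-0.5],
)

```text
time: 16.57
position: [0.582, 0.2347, 0.0162]
tool_rot: [0.66, 0.751, -0.0, -0.0]
ft_force: [-0.3, 0.5, -0.0]
grip_width: 0.0638
grip_force: 0.0
```

>>> arm_command(
  delta_rot=[
    [0,0,0],
    [0,0,0],
    [0,0,0],
    [0,0,0],
    [0,0,0],
    [0,0,0],
  ],
  delta_pos=[
    [0,0,-0.02],
    [0,0,-0.06],
    [0,0,-0.1],
    [0,0,-0.125],
    [0,0,-0.125],
    [0,0,-0.125],
  ],
  gripper=[-0.5,-0.5,-0.5,-0.5,-0.5,-0.5],
)

```text
time: 17.07
position: [0.5833, 0.235, 0.1435]
tool_rot: [0.66, 0.751, 0.002, 0.001]
ft_force: [0.1, -0.2, -0.6]
grip_width: 0.0654
grip_force: 0.0
```

```bash
python3 - <<'E'
from h import *
st();to((.425,.204,.14),7.4)
E
```

```text
t 17.07 pos [0.5833 0.235  0.1435] psi 7.37 w 0.0654 gf 0.0 F [ 0.1 -0.2 -0.6]
dpos [-0.0104 -0.161   0.0028] drot [ 0.25 -0.02 -0.03]
```

>>> arm_command(
  delta_rot=[
    [0,0,0],
    [0,0,0],
    [0,0,0],
    [0,0,0],
    [0,0,0],
    [0,0,0],
    [0,0,0],
    [0,0,0],
  ],
  delta_pos=[
    [-0.0104,-0.04,0],
    [-0.0104,-0.08,0],
    [-0.0104,-0.12,0],
    [-0.0104,-0.16,0],
    [-0.0104,-0.16,0],
    [-0.0104,-0.16,0],
    [-0.0104,-0.16,0],
    [-0.0104,-0.16,0],
  ],
  gripper=[-0.8,-0.8,-0.8,-0.8,-0.8,-0.8,-0.8,-0.8],
)

```text
time: 17.73
position: [0.4264, 0.2041, 0.1411]
tool_rot: [0.66, 0.751, 0.0, 0.0]
ft_force: [1.3, 0.6, -0.6]
grip_width: 0.0779
grip_force: 0.0
```

```bash
python3 - <<'E'
from h import *
st();c=cam("wrist","pics/w9.png");np.savez("w9.npz",**{k:np.asarray(v) for k,v in c.items()})
print(proj(c,(.425,.204,.052)).round(1))
E
```

```text
t 17.73 pos [0.4264 0.2041 0.1411] psi 7.35 w 0.0779 gf 0.0 F [ 1.3  0.6 -0.6]
[254.4 192.4]
```

View pics/w9.png

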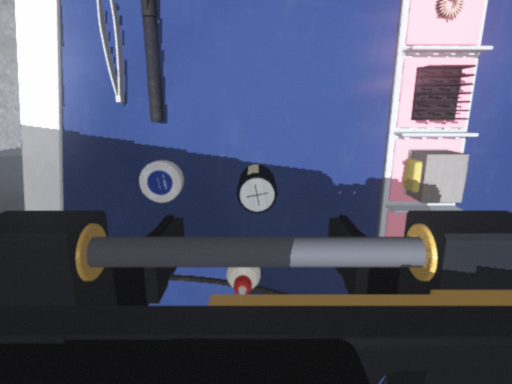

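The capacitor's silver top is centred near (257,195), the flux bottle is at (243,275), and the transformer sits in bay 2.

```bash
python3 - <<'E'
from h import *
c=dict(np.load("w9.npz"));h=cv2.cvtColor(c["pixels"],cv2.COLOR_BGR2HSV)
m=np.zeros(h.shape[:2],np.uint8);m[174:225,230:285]=((h[174:225,230:285,2]>110)&(h[174:225,230:285,1]<70))*255
C=max(cv2.findContours(m,0,1)[0],key=cv2.contourArea);(u,r)=cv2.minEnclosingCircle(C);print(u,r)
p=ray(c,u,.052)[0];q=ray(c,(u[0]+r,u[1]),.052)[0];print(p,np.linalg.norm(p-q));st();to((*p[:2],.022),7.4)
E
```

```text
(256.6685791015625, 194.2562713623047) 17.477767944335938
[0.42705125 0.2027083  0.052     ] 0.01427611236546146
t 17.78 pos [0.4265 0.2041 0.1412] psi 7.34 w 0.0783 gf 0.0 F [-0.   0.1 -0.7]
dpos [-0.0015  0.0002  0.1192] drot [ 0.07 -0.01 -0.06]
```

>>> arm_command(
  delta_rot=[
    [0,0,0],
    [0,0,0],
    [0,0,0],
    [0,0,0],
    [0,0,0],
    [0,0,0],
    [0,0,0],
  ],
  delta_pos=[
    [-0.0015,0.0002,0.03],
    [-0.0015,0.0002,0.06],
    [-0.0015,0.0002,0.09],
    [-0.0015,0.0002,0.115],
    [-0.0015,0.0002,0.122],
    [-0.0015,0.0002,0.122],
    [-0.0015,0.0002,0.122],
  ],
  gripper=[-0.8,-0.8,-0.8,-0.8,-0.8,-0.8,-0.8],
)

```text
time: 18.37
position: [0.426, 0.2025, 0.0194]
tool_rot: [0.66, 0.751, 0.0, 0.0]
ft_force: [0.1, -0.4, 0.4]
grip_width: 0.0784
grip_force: 0.0
```

>>> arm_command(
  delta_rot=[
    [0,0,0],
    [0,0,0],
    [0,0,0],
    [0,0,0],
    [0,0,0],
    [0,0,0],
    [0,0,0],
    [0,0,0],
    [0,0,0],
    [0,0,0],
    [0,0,0],
  ],
  delta_pos=[
    [0,0,0],
    [0,0,0],
    [0,0,0],
    [0,0,0],
    [0,0,0],
    [0,0,0],
    [0,0,0],
    [0,0,0],
    [0,0,0],
    [0,0,0],
    [0,0,0],
  ],
  gripper=[1,1,1,1,1,1,1,1,1,1,1],
  grip_force=20,
)

```text
time: 19.28
position: [0.4257, 0.2026, 0.0196]
tool_rot: [0.66, 0.751, 0.0, 0.0]
ft_force: [0.5, 0.4, 3.4]
grip_width: 0.0339
grip_force: 20.0
```

```bash
python3 - <<'E'
from h import *
st();to((.5916,.1644,.12),7.4)
E
```

```text
t 19.28 pos [0.4257 0.2026 0.0196] psi 7.36 w 0.0339 gf 20.0 F [0.5 0.4 3.4]
dpos [-0.0591  0.1598 -0.1002] drot [ 0.07 -0.01 -0.04]
```

Gripped at 33.9 mm. I'll lift it, then carry it.

>>> arm_command(
  delta_rot=[
    [0,0,0],
    [0,0,0],
    [0,0,0],
    [0,0,0],
    [0,0,0],
    [0,0,0],
    [0,0,0],
    [0,0,0],
    [0,0,0],
    [0,0,0],
    [0,0,0],
    [0,0,0],
  ],
  delta_pos=[
    [0,0,-0.015],
    [0,0,-0.04],
    [0,0,-0.07],
    [0,0,-0.095],
    [-0.01,0.03,-0.1],
    [-0.025,0.06,-0.1],
    [-0.04,0.1,-0.1],
    [-0.05,0.135,-0.1],
    [-0.059,0.158,-0.1],
    [-0.059,0.158,-0.1],
    [-0.059,0.158,-0.1],
    [-0.059,0.158,-0.1],
  ],
  gripper=[1,1,1,1,1,1,1,1,1,1,1,1],
)

```text
time: 20.28
position: [0.5871, 0.1641, 0.1183]
tool_rot: [0.66, 0.751, -0.002, -0.002]
ft_force: [-0.3, -0.5, -0.7]
grip_width: 0.0338
grip_force: 20.0
```

```bash
python3 - <<'E'
from h import *
st();c=cam("wrist","pics/w10.png")
h=cv2.cvtColor(c["pixels"],cv2.COLOR_BGR2HSV);H,S,V=[h[:,:,i].astype(int) for i in range(3)]
k,l,s,ce=cv2.connectedComponentsWithStats((((H>150)&(S>15)&(V>60))*255).astype(np.uint8))
for i in range(1,k):
    if s[i,4]>300: print(s[i],ray(c,ce[i],.008).round(4))
st();to((.5916,.1644,.028),7.4)
E
```

```text
t 20.28 pos [0.5871 0.1641 0.1183] psi 7.36 w 0.0338 gf 20.0 F [-0.3 -0.5 -0.7]
[ 237    0   58   48 2428] [[0.5755 0.2955 0.008 ]]
[223  58  82   8 415] [[0.5816 0.268  0.008 ]]
[226  85  74  57 740] [[0.5909 0.215  0.008 ]]
[ 226  152   73   68 3578] [[0.5901 0.1699 0.008 ]]
t 20.33 pos [0.5869 0.1644 0.1185] psi 7.39 w 0.0337 gf 20.0 F [ 0.4  0.2 -0.9]
dpos [-0.0006  0.0051  0.0905] drot [-0.24 -0.02 -0.01]
```

View pics/w10.png

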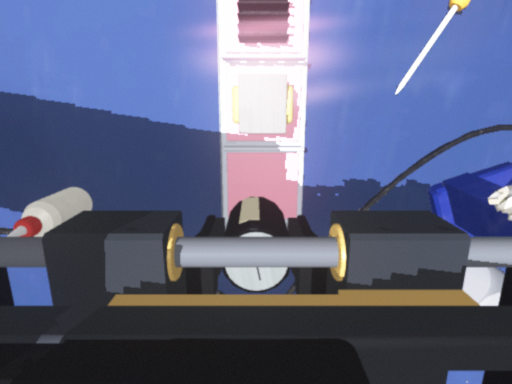

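The capacitor is upright in the grip at (257,255), the transformer is centred on its pad at (263,104), and the flux bottle stands at the left. I'll lower it into bay 1.

>>> arm_command(
  delta_rot=[
    [0,0,0],
    [0,0,0],
    [0,0,0],
    [0,0,0],
    [0,0,0],
    [0,0,0],
    [0,0,0],
    [0,0,0],
    [0,0,0],
  ],
  delta_pos=[
    [-0.0005,0.0025,0.02],
    [-0.0005,0.0025,0.045],
    [-0.0005,0.0025,0.07],
    [-0.0005,0.0025,0.082],
    [-0.0005,0.0025,0.084],
    [-0.0005,0.0025,0.084],
    [-0.0005,0.0025,0.084],
    [-0.0005,0.0025,0.084],
    [-0.0005,0.0025,0.084],
  ],
  gripper=[1,1,1,1,1,1,1,1,1],
)

```text
time: 21.08
position: [0.5929, 0.1642, 0.0369]
tool_rot: [0.66, 0.751, 0.001, 0.001]
ft_force: [-0.4, -0.3, -1.1]
grip_width: 0.0339
grip_force: 20.0
```

```bash
python3 - <<'E'
from h import *
st();to((.5916,.1644,.0276),7.4)
E
```

```text
t 21.08 pos [0.5929 0.1642 0.0369] psi 7.37 w 0.0339 gf 20.0 F [-0.4 -0.3 -1.1]
dpos [ 0.0004 -0.0013  0.0093] drot [ 0.15  0.01 -0.03]
```

>>> arm_command(
  delta_rot=[
    [0,0,0],
    [0,0,0],
    [0,0,0],
    [0,0,0],
    [0,0,0],
    [0,0,0],
  ],
  delta_pos=[
    [0.0003,-0.001,0.003],
    [0.0003,-0.001,0.006],
    [0.0003,-0.001,0.008],
    [0.0003,-0.001,0.0083],
    [0.0003,-0.001,0.0083],
    [0.0003,-0.001,0.0083],
  ],
  gripper=[1,1,1,1,1,1],
)

```text
time: 21.58
position: [0.5908, 0.1641, 0.0277]
tool_rot: [0.66, 0.751, -0.0, -0.0]
ft_force: [-2.3, -0.7, 5.2]
grip_width: 0.0336
grip_force: 20.0
```

```bash
python3 - <<'E'
from h import *
st();to((.5916,.1644,.0276),7.4)
E
```

```text
t 21.58 pos [0.5908 0.1641 0.0277] psi 7.36 w 0.0336 gf 20.0 F [-2.3 -0.7  5.2]
dpos [0.0002 0.0008 0.0001] drot [-0.01  0.   -0.04]
```

>>> arm_command(
  delta_rot=[
    [0,0,0],
    [0,0,0],
    [0,0,0],
    [0,0,0],
    [0,0,0],
    [0,0,0],
  ],
  delta_pos=[
    [0,0,0],
    [0,0,0],
    [0,0,0],
    [0,0,0],
    [0,0,0],
    [0,0,0],
  ],
  gripper=[-0.3,-0.5,-0.5,-0.5,-0.5,-0.5],
)

```text
time: 22.08
position: [0.5909, 0.1642, 0.0269]
tool_rot: [0.66, 0.751, -0.0, -0.0]
ft_force: [-0.6, 0.2, -0.1]
grip_width: 0.0623
grip_force: 0.0
```

>>> arm_command(
  delta_rot=[
    [0,0,0],
    [0,0,0],
    [0,0,0],
    [0,0,0],
    [0,0,0],
    [0,0,0],
    [0,0,0],
    [0,0,0],
    [0,0,0],
  ],
  delta_pos=[
    [0,0,-0.02],
    [0,0,-0.05],
    [0,0,-0.09],
    [0,0,-0.13],
    [0,0,-0.17],
    [0,0,-0.2],
    [0,0,-0.2],
    [0,0,-0.2],
    [0,0,-0.2],
  ],
  gripper=[-0.5,-0.5,-0.5,-0.5,-0.5,-0.5,-0.5,-0.5,-0.5],
)

```text
time: 22.83
position: [0.5901, 0.1641, 0.2265]
tool_rot: [0.66, 0.751, -0.001, -0.0]
ft_force: [0.4, -0.3, -0.9]
grip_width: 0.065
grip_force: 0.0
```

```bash
python3 - <<'E'
from h import *
st();c=cam("wrist","pics/w11.png")
for P in((.5651,.3744,.0125),(.5739,.3043,.03),(.5827,.2343,.042),(.5916,.1644,.06)): print(proj(c,P).round(1))
E
```

```text
t 22.83 pos [0.5901 0.1641 0.2265] psi 7.36 w 0.065 gf 0.0 F [ 0.4 -0.3 -0.9]
[258.6 -35.9]
[258.3  34.4]
[258.  104.7]
[257.8 173.8]
```

View pics/w11.png

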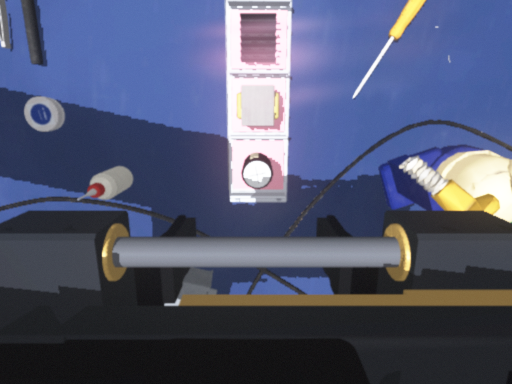

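All parts are where they should be: capacitor (257,173), transformer (258,105) and heat sink (258,37) within about 2 mm of prediction, and the choke was confirmed earlier. The flux bottle at (110,183) still stands, and the gripper is clear.

```bash
python3 -c "
from rig import robot
print(robot.hand_in())"
```

```text
the job is handed in; nothing more can be done
None
```

The job is handed in: the choke, heat sink, transformer and capacitor stand centred (within about 2 mm by camera) in bays 4, 3, 2 and 1, lowest at the red-board end, the capacitor stayed upright, and the flux bottle was not touched; the hand-in returned no verdict.

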